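Sort glazed planters into their sample trays

ROBOT

A 6-joint arm with a two-finger parallel gripper is mounted at the origin on the work surface. World frame = base frame: x ahead of the robot, y to its left, z up, the work surface at z = 0. Lengths are in m, angles in rad, forces in N, time in s.
With the tool pointing down it reaches from about 0.15 to 0.775 m from the base axis. Payload 6.1 kg.
Tool frame: the origin (TCP) lies at the very end of the fingers, on their centre line; the grasp point (between the pads) lies 19 mm behind it; z points along the fingers, x is the direction in which the jaws open and shut, and the axes are right-handed (so a half turn about z gives the same grasp; the last joint's range is limited). The gripper opens to 85 mm and grips with 20 to 120 N. Pads are 22 mm wide; open, the fingers measure 114 mm over their backs; the gripper's body (76 mm by 85 mm) begins 54 mm behind the grasp point. The pads swing forward as they close: fully open they stand 13 mm farther back than shut.
Start: joints at [0, 0.126, -0.04, 1.405, 0, 1.571], TCP at [0.525, -0, 0.231] pointing down, gripper open.
Joint ranges: [-2.72, 2.72], [-0.95, 1.95], [-1.27, 1.35], [-1.78, 2.02], [-1.46, 1.47], [-3.14, 3.14]. Speed limits (rad/s): [2.39, 2.39, 3.01, 3.14, 3.14, 3.14].

INTERFACE

Orientations are given as a rotation vector (axis times angle).
In Python, from bench import * gives the robot as it stands. The module is installed in compiled form; this text tells all that it offers.
- The arm moves only by the tool move_arm, never from a script. Its argument "rows" is text: rows parted by semicolons, each of 4 numbers parted by spaces: the shift along the tool's x, y, z in m, then the turn about the tool's z in degrees. In form: tx ty tz turn; .... A call has 1 to 12 rows; each row shifts and turns the commanded pose from where the row before left it, along the tool's axes as they then stand; what a row does not reach is not made up. A row lasts 1/12 s, in which the tool goes at most 41.7 mm and 7.16 degrees, less where a joint would pass 70% of its speed; a pose out of reach is approached as far as the arm can. A call is refused whole if a number of a shift passes 0.0417 or a number of a turn 7.16, either way. A call with a gripper value outside its range is refused whole. "jaw" is the opening, from 0 (shut) to 1 (fully open), set as the call begins (left out, the last holds). The fingers move at their own pace and stop on an object; the grip force is fixed at half the most. Time passes only in rows, so rows that do not move let the fingers close. It gives the time, the measured TCP pose, the force and the opening at its end, in the units of the state.
- get_obs(): the state, without advancing time (a new reading comes with each control period).
- read_camera(name): name is "scene" or "side" or "wrist"; returns (picture, depth): 420x560x3 uint8, blue, green, red; 420x560 float32, m along the optical axis (not along the pixel's ray), 0 where there is no reading.
- calibration(name): a dict with "fx", "fy", "cx", "cy" (pixels), "world_from_camera" (4x4, takes a point from camera to world coordinates). Camera axes: x right, y up, looking along -z (the intrinsics and any distortion apply to the point x, -y, -z); pixel columns grow to the right and rows downward; lengths in m; the calibration is good to about 2 mm. The wrist camera is an equidistant fisheye: a pixel r from the principal point sees the ray r / f radians off the axis. A picture is of the moment at which its call begins: read the wrist's pose just before it. calibration takes no time and is no camera call; for the wrist camera it gives the pose at the moment of the call.
- hand_in(): hands the job in, once; it reports no verdict.
The state is a dict: "t": time; "joints": joint angles; "qvel": joint speeds; "joint_efforts": joint torques, N m; "eef_pos": TCP position; "ee_rot": TCP orientation; "ft_force": force on the tool from outside, world axes, zero at the start; "wrist_torque": the same for the moment, N m; "width": finger opening in m.
Only numpy, scipy, OpenCV 4.12 (cv2) and the standard library are available. Lean on these libraries where they do the work, as an engineer would, in place of code of your own. Each camera call takes 0.05 s, during which the arm holds its last target. There are 200 camera calls.

TASK

Sort the four loose plant pots on the sorting table into the white trays: each goes into the tray that already holds a sample pot of the same shape (two plain round ones, one square, one footed bowl). Stand every pot upright, flat on the tray's floor and wholly inside its walls, set down gently rather than dropped, and do not knock any pot over or shift the samples.

Things in the scene. Friction and masses are not known exactly. Their poses are not given: they have to be found in the camera images.
- round_a_center (a point): loose pot to be sorted, standing on the table: plain round flowerpot, 60 mm high, open top; sides widen from 40 mm diameter at the base to 49 mm, then a plain band 52 mm in diameter over the top 15 mm; wall 4 mm. Pale green glaze, about 0.12 kg. Point on its axis, half-way up (30 mm above its underside); z up.
- round_b_center (a point): loose pot to be sorted, standing on the table: plain round flowerpot, 60 mm high, open top; sides widen from 40 mm diameter at the base to 49 mm, then a plain band 52 mm in diameter over the top 15 mm; wall 4 mm. Pale green glaze, about 0.12 kg. Point on its axis, half-way up (30 mm above its underside); z up.
- square_center (a point): loose pot to be sorted, standing on the table: square pot with upright sides, 50 x 50 mm (53 mm over the thin lip in the top 7 mm), 60 mm high, open top, wall 4.5 mm; x and y run square to its sides. Pale green glaze, about 0.12 kg. Point on its axis, half-way up (30 mm above its underside); z up.
- bowl_center (a point): loose pot to be sorted, standing on the table: footed round bowl, 60 mm high: foot 44 mm in diameter, narrow stem, then an open bowl that is 58 to 60 mm in diameter from 30 mm above the foot up to the rim, which carries a ring of small beads (65 mm across over them, top at 63 mm); wall 4 mm. Pale green glaze, about 0.12 kg. Point on its axis, half-way up (30 mm above its underside); z up.
- tray_round: one of three identical white plastic trays, fixed to the table: 238 mm long (x) x 108 mm wide (y), walls 4 mm thick and 14 mm high, floor 4 mm thick; this one holds the sample plain round flowerpot. Origin: centre of its underside, on the table; z up.
- sample_round_center (a point): sample plain round flowerpot, loose, already standing on tray_round's midline, about 60 to 80 mm from the tray's centre towards the tray's -x (robot) end, which leaves room for two more in a row beyond it; same shape, size and glaze as the loose one(s) of its kind. Point on its axis, half-way up (30 mm above its underside). Leave it where it stands.
- tray_square: one of three identical white plastic trays, fixed to the table: 238 mm long (x) x 108 mm wide (y), walls 4 mm thick and 14 mm high, floor 4 mm thick; this one holds the sample square pot. Origin: centre of its underside, on the table; z up.
- sample_square_center (a point): sample square pot, loose, already standing on tray_square's midline, anywhere along the tray's length up to 75 mm from its centre, always with room for one more at the end farther from it; same shape, size and glaze as the loose one(s) of its kind. Point on its axis, half-way up (30 mm above its underside). Leave it where it stands.
- tray_bowl: one of three identical white plastic trays, fixed to the table: 238 mm long (x) x 108 mm wide (y), walls 4 mm thick and 14 mm high, floor 4 mm thick; this one holds the sample footed bowl. Origin: centre of its underside, on the table; z up.
- sample_bowl_center (a point): sample footed bowl, loose, already standing on tray_bowl's midline, anywhere along the tray's length up to 75 mm from its centre, always with room for one more at the end farther from it; same shape, size and glaze as the loose one(s) of its kind. Point on its axis, half-way up (30 mm above its underside). Leave it where it stands.
Things that resemble listed ones, but are neither listed nor needed, are in the scene too. What is shaped like the part that bears round_a_center but purple is not meant.

How it is judged:
At the end, for the whole second after the job is handed in: Each loose pot stands upright (0.1 rad), at rest, on the floor of the tray with its kind's sample (centre 27 to 41 mm above the tray's underside, within 100 mm of its centre lengthwise, 33 mm crosswise); the samples stand upright in their trays within 15 mm of where they began (x of round_a_center in the frame of tray_round between -0.1 and 0.1 m and y of round_a_center in the frame of tray_round between -0.033 and 0.033 m and z of round_a_center in the frame of tray_round between 0.027 and 0.041 m and angle between each of round_a_center, round_b_center, square_center, bowl_center, sample_round_center, sample_square_center, sample_bowl_center's own z axis and vertical below 0.1 rad and linear speed of each of round_a, round_b, square, bowl, sample_round, sample_square, sample_bowl below 0.02 m/s and x of round_b_center in the frame of tray_round between -0.1 and 0.1 m and y of round_b_center in the frame of tray_round between -0.033 and 0.033 m and z of round_b_center in the frame of tray_round between 0.027 and 0.041 m and x of square_center in the frame of tray_square between -0.1 and 0.1 m and y of square_center in the frame of tray_square between -0.033 and 0.033 m and z of square_center in the frame of tray_square between 0.027 and 0.041 m and x of bowl_center in the frame of tray_bowl between -0.1 and 0.1 m and y of bowl_center in the frame of tray_bowl between -0.033 and 0.033 m and z of bowl_center in the frame of tray_bowl between 0.027 and 0.041 m and distance of each of sample_round_center, sample_square_center, sample_bowl_center from where it was at the start of the episode below 0.015 m); the robot touches nothing.
It fails at once if a sample pot is shoved more than 15 mm from its place (distance of any of sample_round_center, sample_square_center, sample_bowl_center from where it was at the start of the episode above 0.015 m).
It fails at once if a pot is knocked over (angle between any of round_a_center, round_b_center, square_center, bowl_center, sample_round_center, sample_square_center, sample_bowl_center's own z axis and vertical above 0.9 rad).
It fails at once if a pot is dropped (falls faster than 0.6 m/s out of the fingers, about a 20 mm drop) ((contact force between round_a and the fingers below 0.3 N and linear speed of round_a above 0.6 m/s) or (contact force between round_b and the fingers below 0.3 N and linear speed of round_b above 0.6 m/s) or (contact force between square and the fingers below 0.3 N and linear speed of square above 0.6 m/s) or (contact force between bowl and the fingers below 0.3 N and linear speed of bowl above 0.6 m/s)).
It fails at once if a pot is slammed into a tray (more than 60 N) (contact force between any of round_a, round_b, square, bowl and tray_round above 60 N or contact force between any of round_a, round_b, square, bowl and tray_square above 60 N or contact force between any of round_a, round_b, square, bowl and tray_bowl above 60 N).
It also fails if it takes over 99 s, if anything falls off the work surface, if the arm or the gripper's body presses on something with over 40 N, if the wrist force passes 120 N, or if a joint passes its speed limit or range.

## Working session

There is one attempt and no reset: what is moved stays moved. The work goes in short steps, Python scripts to look and compute and a tool call to move; the robot and the scene stay as the last step left them, time stands still between calls to the robot, and variables do not carry over. Pictures are saved under pics/ and viewed, about 12 in all and at most 16, crops included, and the job is handed in when it is done.

Besides the shell and the picture viewer there is one more tool, called after ">>>" as name(argument=value, ...), one argument or row to a line, values as JSON. move_arm: Moves the arm, as the interface text tells. Its arguments: {"type":"object","properties":{"rows":{"type":"string"},"jaw":{"type":"number"}},"required":["rows"]}

```bash
mkdir -p pics; cat > h.py <<'E'
from bench import *
import numpy as np, cv2
def cloud(n):
    c=calibration(n); im,d=read_camera(n)
    v,u=np.mgrid[:420,:560]
    p=np.stack([(u-c['cx'])/c['fx']*d,-(v-c['cy'])/c['fy']*d,-d],-1)
    T=np.array(c['world_from_camera']); w=p@T[:3,:3].T+T[:3,3]
    w[d==0]=np.nan
    return im,d,w
E
python3 - <<'E'
from h import *
for n in ('scene','side'):
    im,d,w=cloud(n); np.savez(n,im=im,d=d,w=w); cv2.imwrite(f'pics/{n}.png',im)
    c=calibration(n);print(n,c,(d==0).mean())
im,d=read_camera('wrist');cv2.imwrite('pics/w.png',im)
print(get_obs(),calibration('wrist'))
E
```

```text
scene {'fx': 501.5565247239883, 'fy': 501.5565247239883, 'cx': 286.54298178479746, 'cy': 208.95326724985654, 'world_from_camera': array([[-0.00214447, -0.64453899,  0.76456844,  1.28390051],
       [ 0.99997771,  0.00345209,  0.0057149 ,  0.0128478 ],
       [-0.00632283,  0.76456365,  0.64451722,  0.75868633],
       [ 0.        ,  0.        ,  0.        ,  1.        ]])} 0.0038520408163265304
side {'fx': 420.5417340976477, 'fy': 420.5417340976477, 'cx': 276.31773406374367, 'cy': 206.0997345302683, 'world_from_camera': array([[-0.998119  ,  0.0520757 , -0.03235103,  0.46103264],
       [-0.05977048, -0.70921873,  0.7024502 ,  0.59631628],
       [ 0.01363663,  0.70306253,  0.71099727,  0.65503251],
       [ 0.        ,  0.        ,  0.        ,  1.        ]])} 0.003949829931972789
{'t': 0.15, 'joints': array([ 1.28112786e-05,  1.26275302e-01, -4.03611136e-02,  1.40540758e+00,
        3.37938513e-05,  1.57082539e+00]), 'qvel': array([-0.00151679, -0.00063356,  0.00300684,  0.00121324, -0.00104521,
        0.00020747]), 'joint_efforts': array([-6.60388159e-04, -4.36274636e+01,  3.53150582e+01,  1.35390865e-02,
        2.80258462e-06, -9.74541621e-07]), 'eef_pos': array([5.24687903e-01, 1.67080059e-05, 2.30696418e-01]), 'ee_rot': array([-3.14155827e+00,  2.55626449e-05,  1.95981420e-03]), 'ft_force': array([ 0.49583351, -0.08152892, -0.09216136]), 'wrist_torque': array([ 0.0070299 , -0.0126271 , -0.03432621]), 'width': 0.08556310934652961} {'fx': 325.19226210127806, 'fy': 325.19226210127806, 'cx': 277.83952391401266, 'cy': 205.15571524220564, 'world_from_camera': array([[ 9.99998982e-01, -1.06646593e-03,  9.48458450e-04,
         5.23248092e-01],
       [ 7.08225501e-04,  9.47763510e-01,  3.18973084e-01,
         8.15004787e-02],
       [-1.23908824e-03, -3.18972087e-01,  9.47763300e-01,
         3.73979511e-01],
       [ 0.00000000e+00,  0.00000000e+00,  0.00000000e+00,
         1.00000000e+00]])}
```

View pics/scene.png

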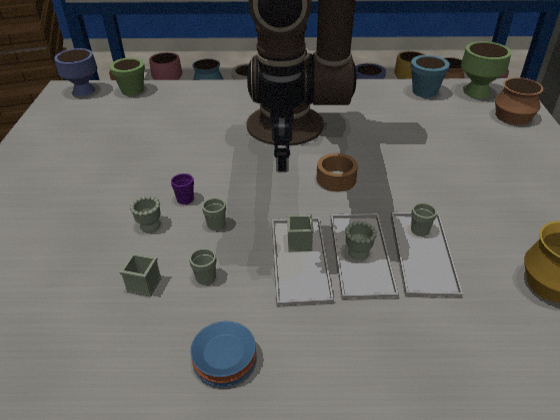

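View pics/side.png

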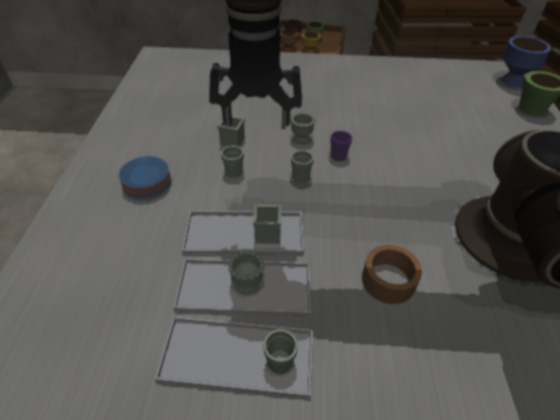

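The scene camera shows the loose bowl (147,213), round pots (215,213) and (204,266), and square pot (141,275), plus the purple decoy (183,188). The trays are square (300,260), bowl (362,255) and round (425,252). Next I'll measure the rims and trays from the depth data.

```bash
cat > meas.py <<'E'
from h import *
def rims(W,zlo,zhi,gap=0.012,minn=40):
    P=W.reshape(-1,3); P=P[np.isfinite(P).all(1)]
    P=P[(P[:,2]>zlo)&(P[:,2]<zhi)&(P[:,0]>.2)&(P[:,0]<.85)&(abs(P[:,1])<.45)]
    r=.003; g=np.zeros((250,300),np.uint8)
    i=((P[:,0]-.15)/r).astype(int); j=((P[:,1]+.45)/r).astype(int)
    g[i,j]=1
    n,l=cv2.connectedComponents(cv2.dilate(g,np.ones((3,3),np.uint8)))
    out=[]
    for k in range(1,n):
        Q=P[l[i,j]==k]
        if len(Q)<minn: continue
        q=Q[:,:2].astype(np.float32)
        out.append((len(Q),cv2.minEnclosingCircle(q),cv2.minAreaRect(q),Q[:,2].max()))
    return out
if __name__=='__main__':
    D={n:np.load(n+'.npz') for n in('scene','side')}
    for n,W in [('scene',D['scene']['w']),('side',D['side']['w']),('both',np.concatenate([D['scene']['w'],D['side']['w']]))]:
        print(n)
        for a in rims(W,.05,.085): print('pot',a[0],'circ',np.round([*a[1][0],a[1][1]*2],4),'rect',np.round([*a[2][0],*a[2][1],a[2][2]],3),round(a[3],3))
    	
        for a in rims(W,.009,.024,minn=150):
            if max(a[2][1])>.15: print('tray',a[0],np.round([*a[2][0],*a[2][1],a[2][2]],3))
E
sed -i '/^\s*$/d' meas.py; python3 meas.py
```

```text
scene
pot 110 circ [0.2727 0.1295 0.1009] rect [ 0.271  0.129  0.098  0.092 16.811] 0.053
pot 224 circ [ 0.3471 -0.238   0.0566] rect [ 3.4800e-01 -2.3700e-01  5.1000e-02  5.3000e-02  8.0397e+01] 0.065
pot 346 circ [ 0.4412 -0.3061  0.0683] rect [ 4.4200e-01 -3.0300e-01  6.2000e-02  6.2000e-02  6.3711e+01] 0.068
pot 245 circ [ 0.44   -0.1554  0.0582] rect [ 0.44  -0.153  0.054  0.051 34.379] 0.064
pot 321 circ [0.465  0.3004 0.0553] rect [ 0.466  0.3    0.052  0.052 13.445] 0.068
pot 408 circ [0.5051 0.0343 0.0742] rect [0.503 0.034 0.057 0.053 1.526] 0.068
pot 455 circ [0.5334 0.1557 0.0687] rect [ 0.533  0.157  0.062  0.061 55.998] 0.071
pot 297 circ [ 0.5994 -0.1566  0.0546] rect [ 0.599 -0.157  0.052  0.051 36.415] 0.064
pot 472 circ [ 0.618  -0.277   0.0741] rect [ 6.1700e-01 -2.7700e-01  5.4000e-02  5.6000e-02  7.6422e+01] 0.065
tray 688 [ 0.533  0.294  0.11   0.243 87.856]
tray 734 [0.536 0.163 0.242 0.109 1.714]
tray 617 [0.552 0.034 0.24  0.108 3.746]
side
pot 177 circ [ 0.3472 -0.2352  0.0546] rect [ 3.4800e-01 -2.3500e-01  5.4000e-02  4.8000e-02  8.9994e+01] 0.062
pot 234 
[... 1063 characters left out ...]
099] 0.068
pot 442 circ [ 0.4397 -0.153   0.0584] rect [ 0.44  -0.153  0.054  0.055 50.259] 0.064
pot 816 circ [0.4651 0.3009 0.0556] rect [ 0.465  0.301  0.053  0.054 31.38 ] 0.068
pot 830 circ [0.5041 0.0353 0.0749] rect [0.503 0.035 0.057 0.056 1.526] 0.068
pot 1016 circ [0.533  0.157  0.0687] rect [ 0.532  0.158  0.064  0.064 55.998] 0.071
pot 500 circ [ 0.5987 -0.1555  0.0555] rect [ 5.9900e-01 -1.5600e-01  5.4000e-02  5.2000e-02  8.3797e+01] 0.064
pot 664 circ [ 0.6176 -0.2764  0.0757] rect [ 6.1700e-01 -2.7600e-01  5.7000e-02  5.6000e-02  7.6131e+01] 0.065
tray 2077 [ 0.533  0.295  0.111  0.242 87.803]
tray 1683 [0.536 0.164 0.242 0.111 1.81 ]
tray 1336 [0.552 0.035 0.24  0.112 3.882]
```

View pics/w.png

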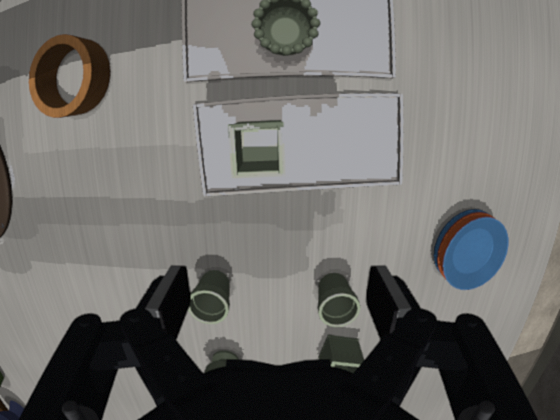

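>>> move_arm(
  rows="0 0 0.005 -7.16;0 0 0.005 -7.16;0 0 0.005 -7.16;0 0 0.005 -7.16;0 0 0.005 -7.16;0 0 0.005 -7.16;0 0 0.005 -7.16;0 0 0.005 -7.16;0 0 0.005 -7.16;0 0 0.005 -7.16;0 0 0.005 -7.16;0 0 0.005 -7.16",
  jaw=1,
)

```text
t: 1.15
eef_pos: [0.5248, 0.0, 0.1707]
ee_rot: [-2.292, -2.148, 0.001]
ft_force: [-0.7, 0.7, -0.4]
width: 0.0854
```

>>> move_arm(
  rows="0 0 0 -4.08;-0.02 0.009 0.005 0;-0.02 0.009 0.005 0;-0.02 0.009 0.005 0;-0.02 0.009 0.005 0;-0.02 0.009 0.005 0;-0.02 0.009 0.005 0;-0.02 0.009 0.005 0;-0.01 0.007 0.005 0;-0.006 0.004 0.005 0;0 0 0 0",
)

```text
t: 2.07
eef_pos: [0.5989, -0.1566, 0.1245]
ee_rot: [-2.221, -2.219, 0.002]
ft_force: [-0.9, 0.4, -0.5]
width: 0.0854
```

```bash
python3 - <<'E'
from h import *
o=get_obs();print(o['t'],o['joints'],o['eef_pos'],o['ee_rot'])
im,d=read_camera('wrist');cv2.imwrite('pics/w2.png',im)
E
```

```text
2.0667 [-2.55766463e-01  3.22927875e-01 -2.55610624e-02  1.22452838e+00
  5.54360563e-05 -2.54657328e-01] [ 0.59887501 -0.15658498  0.12451995] [-2.22129736e+00 -2.21883487e+00  1.68805664e-03]
```

View pics/w2.png

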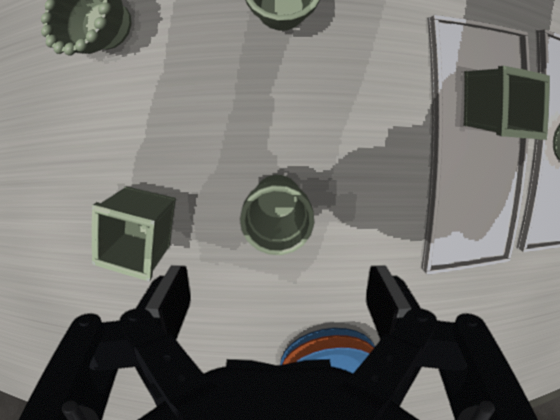

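The round pot's rim is at (277,215), centred between the fingertips at columns 175 and 385, so I'm going down.

>>> move_arm(
  rows="0 0 0.012 0;0 0 0.018 0;0 0 0.018 0;0 0 0.018 0;0 0 0.014 0;0 0 0.01 0;0 0 0.0055 0;0 0 0 0;0 0 0 0",
)

```text
t: 2.87
eef_pos: [0.5992, -0.1556, 0.0314]
ee_rot: [2.221, 2.222, 0.0]
ft_force: [-0.0, 0.2, 0.6]
width: 0.0854
```

>>> move_arm(
  rows="0 0 0 0;0 0 0 0;0 0 0 0;0 0 0 0;0 0 0 0;0 0 0 0;0 0 0 0;0 0 0 0;0 0 0 0;0 0 0 0",
  jaw=0,
)

```text
t: 3.7
eef_pos: [0.5998, -0.1563, 0.0323]
ee_rot: [2.22, 2.22, 0.002]
ft_force: [-1.6, 0.5, 5.6]
width: 0.0492
```

>>> move_arm(
  rows="0 0 -0.004 0;0 0 -0.008 0;0 0 -0.012 0;0 0 -0.016 0;0 0 -0.02 0;0 0 -0.02 0;0 0 -0.02 0;0 0 -0.01 0;0 0 -0.005 0;0 0 0 0;0 0 0 0",
)

```text
t: 4.62
eef_pos: [0.5987, -0.156, 0.1452]
ee_rot: [-2.221, -2.221, 0.0]
ft_force: [-0.5, -0.2, -2.5]
width: 0.0495
```

```bash
python3 - <<'E'
from h import *
o=get_obs();print(o['t'],o['eef_pos'],o['ft_force'],o['width'])
a=read_camera('scene')[0];b=read_camera('side')[0]
f=lambda i,y,x:cv2.resize(i[y:y+200,x:x+200],(400,400),interpolation=2)
cv2.imwrite('pics/g1.png',np.hstack([f(a,100,100),f(b,40,150)]))
E
```

```text
4.6167 [ 0.59874882 -0.15596401  0.1452188 ] [-0.45876071 -0.22284512 -2.5277062 ] 0.04949950371586386
```

View pics/g1.png

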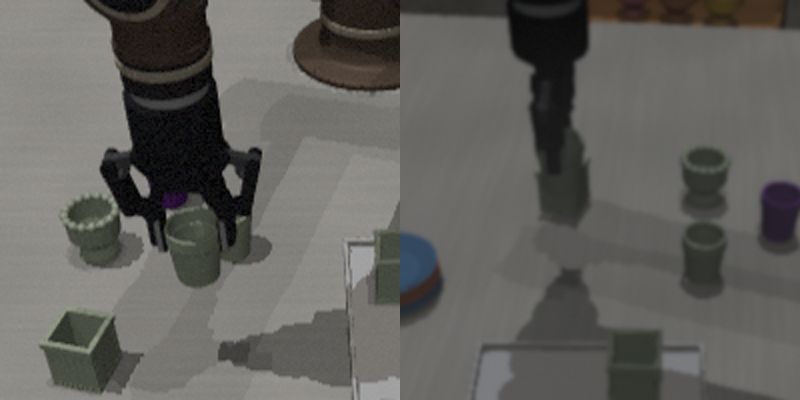

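The pot hangs upright, held by its band. Carrying it to the round tray.

>>> move_arm(
  rows="0.01 0.0 0 0;0.02 0.001 0 0;0.03 0.001 0 0;0.035 0.001 0 0;0.035 0.001 0 0;0.035 0.001 0 0;0.035 0.001 0 0;0.035 0.001 0 0;0.035 0.001 0 0;0.035 0.001 0 0;0.035 0 0 0;0.033 0 0 0",
)

```text
t: 5.72
eef_pos: [0.6069, 0.2195, 0.1449]
ee_rot: [-2.22, -2.222, 0.002]
ft_force: [1.4, 0.5, -1.9]
width: 0.0494
```

>>> move_arm(
  rows="0.03 0 0 2.2;0.024 0 0.005 0;0.015 0 0.012 0;0.006 0 0.018 0;0 0 0.018 0;0 0 0.018 0;0 0 0.012 0;0 0 0.008 0;0 0 0 0;0 0 0 0",
)

```text
t: 6.55
eef_pos: [0.6095, 0.2916, 0.0546]
ee_rot: [-2.264, -2.178, 0.001]
ft_force: [0.1, 0.6, -1.1]
width: 0.0495
```

>>> move_arm(
  rows="0 0 0.006 0;0 0 0.005 0;0 0 0.003 0;0 0 0.001 0;0 0 0 0;0 0 0 0",
)

```text
t: 7.05
eef_pos: [0.6097, 0.292, 0.0399]
ee_rot: [2.264, 2.178, 0.0]
ft_force: [-0.5, -0.6, -1.5]
width: 0.049
```

>>> move_arm(
  rows="0 0 0.001 0;0 0 0.001 0;0 0 0 0;0 0 0 0",
)

```text
t: 7.38
eef_pos: [0.6097, 0.292, 0.0378]
ee_rot: [-2.264, -2.178, 0.0]
ft_force: [-0.1, -0.8, -2.3]
width: 0.0494
```

>>> move_arm(
  rows="0 0 0.001 0;0 0 0 0;0 0 0 0",
)

```text
t: 7.63
eef_pos: [0.6097, 0.2919, 0.0367]
ee_rot: [-2.264, -2.178, 0.0]
ft_force: [-0.2, -0.4, -1.5]
width: 0.0494
```

>>> move_arm(
  rows="0 0 0.001 0;0 0 0 0;0 0 0 0",
)

```text
t: 7.88
eef_pos: [0.61, 0.292, 0.0364]
ee_rot: [2.263, 2.178, 0.001]
ft_force: [-0.1, -1.1, 2.8]
width: 0.0496
```

>>> move_arm(
  rows="0 0 0.001 0;0 0 0 0;0 0 0 0",
)

```text
t: 8.13
eef_pos: [0.6103, 0.292, 0.0363]
ee_rot: [2.263, 2.178, 0.003]
ft_force: [-1.6, -1.4, 8.0]
width: 0.0492
```

Contact came at the predicted height (8 N). Releasing, then on to the second round pot.

>>> move_arm(
  rows="0 0 0 0;0 0 0 0;0 0 0 0;0 0 0 0;0 0 -0.005 0;0 0 -0.012 0;0 0 -0.02 0;0 0 -0.03 0;0 0 -0.03 0;0 0 -0.015 -2.2;0 0 0 0",
  jaw=0.8,
)

```text
t: 9.05
eef_pos: [0.6117, 0.293, 0.1531]
ee_rot: [2.218, 2.221, 0.013]
ft_force: [0.2, 0.0, 0.8]
width: 0.0681
```

```bash
python3 - <<'E'
from h import *
from meas import rims
for n in('scene','side'):
  im,d,w=cloud(n)
  for a in rims(w,.05,.085): print(n,a[0],np.round([*a[1][0],a[1][1]*2,a[3]],3))
print(get_obs()['eef_pos'],get_obs()['ee_rot'])
E
```

```text
scene 113 [0.273 0.13  0.099 0.054]
scene 223 [ 0.348 -0.237  0.056  0.064]
scene 340 [ 0.441 -0.305  0.068  0.067]
scene 237 [ 0.439 -0.153  0.056  0.064]
scene 102 [0.465 0.294 0.051 0.067]
scene 61 [0.47  0.316 0.043 0.067]
scene 411 [0.506 0.034 0.073 0.069]
scene 456 [0.532 0.157 0.065 0.071]
scene 469 [ 0.617 -0.277  0.075  0.065]
scene 396 [0.609 0.291 0.056 0.068]
side 178 [ 0.349 -0.235  0.055  0.062]
side 240 [ 0.441 -0.302  0.067  0.065]
side 202 [ 0.439 -0.151  0.055  0.062]
side 497 [0.465 0.302 0.053 0.066]
side 415 [0.504 0.035 0.075 0.066]
side 557 [0.532 0.158 0.065 0.068]
side 491 [0.609 0.292 0.053 0.067]
side 245 [ 0.618 -0.275  0.074  0.062]
[0.61018838 0.29221402 0.1481609 ] [2.22151813 2.22034655 0.003338  ]
```

>>> move_arm(
  rows="-0.01 -0.004 0 0;-0.025 -0.0096 0 0;-0.036 -0.0138 0 0;-0.036 -0.0138 0 0;-0.036 -0.0138 0 0;-0.036 -0.0138 0 0;-0.036 -0.0138 0 0;-0.036 -0.0138 0 0;-0.036 -0.0138 0 0;-0.036 -0.0138 0 0;-0.036 -0.0138 0 0;-0.036 -0.0138 0 0",
  jaw=1,
)

```text
t: 10.15
eef_pos: [0.4554, -0.1045, 0.1453]
ee_rot: [-2.22, -2.22, 0.002]
ft_force: [1.0, -0.1, 0.6]
width: 0.085
```

>>> move_arm(
  rows="-0.03 -0.0115 0 0;-0.0145 -0.0054 0 0;-0.005 -0.002 0 0;0 0 0 0;0 0 0 0",
)

```text
t: 10.57
eef_pos: [0.4386, -0.1522, 0.146]
ee_rot: [-2.221, -2.22, 0.0]
ft_force: [0.6, 0.7, -0.2]
width: 0.0857
```

>>> move_arm(
  rows="0 0 0.012 0;0 0 0.02 0;0 0 0.02 0;0 0 0.02 0;0 0 0.02 0;0 0 0.013 0;0 0 0.01 0;0 0 0 0;0 0 0 0",
)

```text
t: 11.32
eef_pos: [0.4392, -0.1517, 0.0316]
ee_rot: [-2.219, -2.222, 0.001]
ft_force: [-0.2, 0.2, 1.1]
width: 0.0855
```

>>> move_arm(
  rows="0 0 0 0;0 0 0 0;0 0 0 0;0 0 0 0;0 0 0 0;0 0 0 0;0 0 0 0;0 0 0 0;0 0 0 0;0 0 0 0",
  jaw=0,
)

```text
t: 12.15
eef_pos: [0.4402, -0.1528, 0.0333]
ee_rot: [2.22, 2.22, 0.002]
ft_force: [-1.1, -0.5, 6.6]
width: 0.0496
```

>>> move_arm(
  rows="0 0 -0.004 0;0 0 -0.008 0;0 0 -0.012 0;0 0 -0.016 0;0 0 -0.02 0;0 0 -0.02 0;0 0 -0.02 0;0 0 -0.01 0;0 0 -0.005 0;0 0 0 0;0 0 0 0",
)

```text
t: 13.07
eef_pos: [0.4389, -0.1525, 0.1462]
ee_rot: [-2.221, -2.221, 0.0]
ft_force: [-1.0, 0.1, -2.3]
width: 0.0494
```

>>> move_arm(
  rows="0.01 0.002 0 0;0.02 0.005 0 0;0.03 0.0075 0 0;0.035 0.0075 0 0;0.035 0.0075 0 0;0.035 0.0075 0 0;0.035 0.0075 0 0;0.035 0.0075 0 0;0.035 0.0075 0 0;0.035 0.0075 0 0;0.035 0.0075 0 0;0.033 0.0075 0 0",
)

```text
t: 14.07
eef_pos: [0.5202, 0.223, 0.1454]
ee_rot: [-2.22, -2.222, 0.003]
ft_force: [1.7, -0.3, -0.8]
width: 0.0495
```

>>> move_arm(
  rows="0.03 0.007 0 0;0.024 0.005 0.005 0;0.015 0.003 0.012 0;0.006 0.002 0.018 0;0 0 0.018 0;0 0 0.018 0;0 0 0.012 0;0 0 0.008 0;0 0 0 0;0 0 0 0",
)

```text
t: 14.9
eef_pos: [0.5379, 0.2952, 0.0555]
ee_rot: [-2.222, -2.221, 0.001]
ft_force: [-0.1, -0.4, -1.4]
width: 0.0496
```

>>> move_arm(
  rows="0 0 0.006 0;0 0 0.005 0;0 0 0.003 0;0 0 0.001 0;0 0 0 0;0 0 0 0",
)

```text
t: 15.4
eef_pos: [0.5383, 0.2955, 0.0409]
ee_rot: [2.221, 2.221, 0.0]
ft_force: [-0.2, -0.0, -0.8]
width: 0.0492
```

>>> move_arm(
  rows="0 0 0.001 0;0 0 0.001 0;0 0 0.001 0;0 0 0.0005 0;0 0 0 0;0 0 0 0",
)

```text
t: 15.9
eef_pos: [0.5383, 0.2955, 0.0375]
ee_rot: [2.221, 2.221, 0.0]
ft_force: [-0.1, 0.3, -0.3]
width: 0.0491
```

>>> move_arm(
  rows="0 0 0.001 0;0 0 0 0;0 0 0 0",
)

```text
t: 16.15
eef_pos: [0.5386, 0.2955, 0.0374]
ee_rot: [2.221, 2.221, 0.002]
ft_force: [-1.4, -1.6, 5.6]
width: 0.0498
```

>>> move_arm(
  rows="0 0 0.001 0;0 0 0 0;0 0 0 0",
)

```text
t: 16.4
eef_pos: [0.5388, 0.2955, 0.0374]
ee_rot: [2.221, 2.22, 0.003]
ft_force: [-3.3, -3.2, 10.9]
width: 0.0493
```

>>> move_arm(
  rows="0 0 0 0;0 0 0 0;0 0 0 0;0 0 0 0;0 0 -0.005 0;0 0 -0.012 0;0 0 -0.02 0;0 0 -0.03 0;0 0 -0.03 0;0 0 -0.015 0;0 0 0 0",
  jaw=0.8,
)

```text
t: 17.32
eef_pos: [0.5402, 0.2966, 0.1531]
ee_rot: [2.22, 2.22, 0.012]
ft_force: [0.1, 0.3, -0.1]
width: 0.0686
```

>>> move_arm(
  rows="-0.01 -0.0016 0 0;-0.025 -0.004 0 0;-0.038 -0.0062 0 0;-0.038 -0.0062 0 0;-0.038 -0.0062 0 0;-0.038 -0.0062 0 0;-0.038 -0.0062 0 0;-0.038 -0.0062 0 0;-0.038 -0.0062 0 0;-0.038 -0.0062 0 0;-0.038 -0.0062 0 0;-0.038 -0.0062 0 0",
  jaw=1,
)

```text
t: 18.32
eef_pos: [0.4685, -0.1214, 0.1461]
ee_rot: [-2.22, -2.22, 0.002]
ft_force: [1.5, 0.2, -0.9]
width: 0.0853
```

>>> move_arm(
  rows="-0.038 -0.0062 0 0;-0.038 -0.0062 0 0;-0.038 -0.0062 0 0;-0.038 -0.0062 0 0;-0.02 -0.0035 0 0;-0.009 -0.0016 0 0;-0.003 0 0 0;0 0 0 0;0 0 0 0",
)

```text
t: 19.07
eef_pos: [0.4405, -0.3025, 0.1468]
ee_rot: [-2.22, -2.221, -0.0]
ft_force: [0.5, -0.7, 0.1]
width: 0.0853
```

```bash
python3 - <<'E'
from h import *
from meas import rims
im,d,w=cloud('side')
for a in rims(w,.05,.085): print(a[0],np.round([*a[1][0],a[1][1]*2,a[3]],3))
im,d=read_camera('wrist');cv2.imwrite('pics/w3.png',im)
o=get_obs();print(o['t'],o['eef_pos'],o['joints'])
E
```

```text
177 [ 0.347 -0.236  0.056  0.062]
237 [ 0.441 -0.301  0.066  0.064]
485 [0.464 0.302 0.053 0.066]
424 [0.504 0.035 0.075 0.066]
563 [0.532 0.159 0.065 0.069]
492 [0.539 0.296 0.053 0.066]
503 [0.609 0.293 0.053 0.066]
244 [ 0.618 -0.275  0.075  0.062]
19.1667 [ 0.44086666 -0.30221309  0.14718054] [-6.01059572e-01  1.56833191e-01 -1.87821974e-01  1.22662483e+00
  2.40816515e-04 -6.02817790e-01]
```

View pics/w3.png

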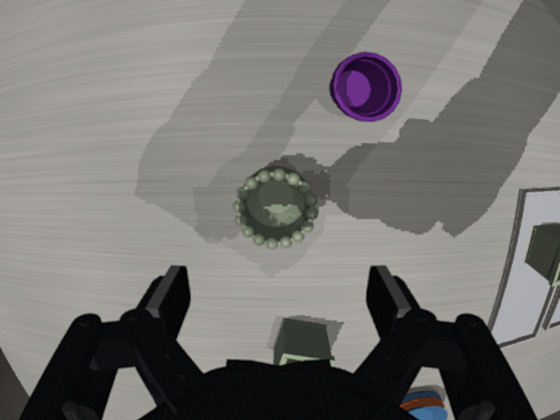

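The bowl's rim is at (276,207), centred between the fingers, and both round pots stand in their tray. Grasping the bowl below the beads.

>>> move_arm(
  rows="-0.001 0 0.012 0;0 0 0.02 0;0 0 0.02 0;0 0 0.02 0;0 0 0.02 0;0 0 0.018 0;0 0 0.013 0;0 0 0.008 0;0 0 0.002 0;0 0 0 0;0 0 0 0",
)

```text
t: 20.08
eef_pos: [0.4413, -0.3045, 0.0151]
ee_rot: [2.22, 2.221, 0.0]
ft_force: [0.4, -0.2, -0.3]
width: 0.0853
```

>>> move_arm(
  rows="0 0 0 0;0 0 0 0;0 0 0 0;0 0 0 0;0 0 0 0;0 0 0 0;0 0 0 0;0 0 0 0;0 0 0 0;0 0 0 0",
  jaw=0,
)

```text
t: 20.92
eef_pos: [0.4413, -0.3048, 0.0154]
ee_rot: [2.22, 2.22, 0.001]
ft_force: [-0.1, 1.7, 6.3]
width: 0.057
```

>>> move_arm(
  rows="0 0 -0.004 0;0 0 -0.008 0;0 0 -0.012 0;0 0 -0.016 0;0 0 -0.02 0;0 0 -0.02 0;0 0 -0.02 0;0 0 -0.01 0;0 0 -0.005 0;0 0 0 0;0 0 0 0",
)

```text
t: 21.83
eef_pos: [0.4404, -0.3044, 0.1286]
ee_rot: [-2.221, -2.221, 0.0]
ft_force: [-0.3, 1.1, -1.3]
width: 0.0573
```

```bash
python3 - <<'E'
from h import *
o=get_obs();print(o['t'],o['eef_pos'],o['ft_force'],o['width'])
a=read_camera('scene')[0];b=read_camera('side')[0]
f=lambda i,y,x:cv2.resize(i[y:y+200,x:x+200],(400,400),interpolation=2)
cv2.imwrite('pics/g3.png',np.hstack([f(a,90,60),f(b,40,200)]))
E
```

```text
21.8333 [ 0.44044903 -0.30438464  0.12862227] [-0.33400563  1.06991475 -1.29398377] 0.05725650160844709
```

View pics/g3.png

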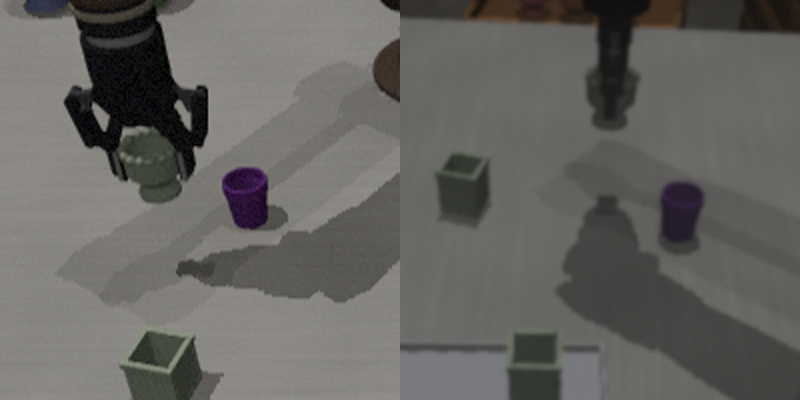

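The bowl hangs level and is held below the beads. Carrying it to its tray.

>>> move_arm(
  rows="0.01 0.0036 0 0;0.02 0.0073 0 0;0.03 0.011 0 0;0.035 0.0128 0 0;0.035 0.0128 0 0;0.035 0.0128 0 0;0.035 0.0128 0 0;0.035 0.0128 0 0;0.035 0.0128 0 0;0.035 0.0128 0 0;0.035 0.0128 0 0;0.035 0.0128 0 0",
)

```text
t: 22.93
eef_pos: [0.5774, 0.0731, 0.1285]
ee_rot: [-2.22, -2.221, 0.001]
ft_force: [0.5, -0.5, -0.4]
width: 0.0573
```

>>> move_arm(
  rows="0.035 0.0128 0 0;0.03 0.011 0 0;0.02 0.0073 0 0;0.0114 0.0038 0.008 0;0 0 0.018 0;0 0 0.018 0;0 0 0.018 0;0 0 0.014 0;0 0 0.01 0;0 0 0 0;0 0 0 0",
)

```text
t: 23.85
eef_pos: [0.6119, 0.1665, 0.0425]
ee_rot: [-2.221, -2.22, 0.003]
ft_force: [-0.2, 0.1, -1.2]
width: 0.0578
```

>>> move_arm(
  rows="0 0 0.007 0;0 0 0.006 0;0 0 0.003 0;0 0 0.001 0;0 0 0 0;0 0 0 0",
)

```text
t: 24.35
eef_pos: [0.6128, 0.1669, 0.0264]
ee_rot: [2.221, 2.221, 0.0]
ft_force: [-0.4, 0.7, -1.7]
width: 0.0577
```

>>> move_arm(
  rows="0 0 0.002 0;0 0 0.002 0;0 0 0.001 0;0 0 0.001 0;0 0 0 0;0 0 0 0",
)

```text
t: 24.85
eef_pos: [0.6126, 0.1669, 0.0202]
ee_rot: [-2.221, -2.221, 0.0]
ft_force: [-0.2, -0.2, -0.9]
width: 0.0576
```

>>> move_arm(
  rows="0 0 0.001 0;0 0 0.001 0;0 0 0 0;0 0 0 0",
)

```text
t: 25.18
eef_pos: [0.6131, 0.167, 0.0195]
ee_rot: [2.221, 2.221, 0.002]
ft_force: [-2.2, -0.6, 4.4]
width: 0.0569
```

>>> move_arm(
  rows="0 0 0.001 0;0 0 0 0;0 0 0 0",
)

```text
t: 25.43
eef_pos: [0.6132, 0.167, 0.0195]
ee_rot: [2.221, 2.22, 0.003]
ft_force: [-4.0, -1.0, 10.2]
width: 0.057
```

>>> move_arm(
  rows="0 0 0 0;0 0 0 0;0 0 0 0;0 0 0 0;0 0 0 0;0 0 -0.005 0;0 0 -0.012 0;0 0 -0.02 0;0 0 -0.03 0;0 0 -0.03 0;0 0 -0.025 0;0 0 -0.01 0",
  jaw=1,
)

```text
t: 26.43
eef_pos: [0.6144, 0.1673, 0.1549]
ee_rot: [2.219, 2.219, 0.009]
ft_force: [0.4, 1.0, 0.8]
width: 0.0856
```

```bash
python3 - <<'E'
from h import *
from meas import rims
for n in('side','scene'):
  im,d,w=cloud(n)
  for a in rims(w,.05,.085): print(n,a[0],np.round([*a[1][0],a[1][1]*2,*a[2][1],a[2][2],a[3]],3))
o=get_obs();print(o['t'],o['eef_pos'],o['joints'])
E
```

```text
side 175 [ 3.4600e-01 -2.3500e-01  5.6000e-02  5.4000e-02  4.8000e-02  8.8777e+01
  6.2000e-02]
side 491 [0.465 0.302 0.053 0.05  0.052 3.675 0.067]
side 418 [0.505 0.035 0.075 0.053 0.056 0.991 0.067]
side 567 [ 0.532  0.159  0.065  0.063  0.063 12.854  0.07 ]
side 489 [5.3800e-01 2.9600e-01 5.3000e-02 5.1000e-02 5.1000e-02 6.4696e+01
 6.6000e-02]
side 585 [ 0.612  0.17   0.065  0.063  0.061 29.639  0.069]
side 502 [6.1000e-01 2.9300e-01 5.4000e-02 5.1000e-02 5.2000e-02 7.2616e+01
 6.6000e-02]
side 248 [ 6.1800e-01 -2.7600e-01  7.5000e-02  5.8000e-02  5.4000e-02  7.6669e+01
  6.3000e-02]
scene 85 [0.272 0.13  0.098 0.081 0.097 3.639 0.053]
scene 219 [ 3.4900e-01 -2.3800e-01  5.5000e-02  5.2000e-02  5.2000e-02  5.9333e+01
  6.5000e-02]
scene 317 [ 0.464  0.303  0.059  0.051  0.053 38.729  0.068]
scene 408 [0.504 0.033 0.077 0.06  0.053 1.756 0.069]
scene 464 [ 0.533  0.157  0.064  0.062  0.061 40.906  0.071]
scene 357 [ 0.537  0.295  0.056  0.052  0.051 14.692  0.068]
scene 521 [ 0.614  0.168  0.065  0.062  0.062 24.095  0.07 ]
scene 396 [6.0900e-01 2.9000e-01 5.4000e-02 5.1000e-02 5.3000e-02 7.7366e+01
 6.7000e-02]
scene 465 [ 6.1800e-01 -2.7700e-01  7.5000e-02  5.5000e-02  5.5000e-02  7.7185e+01
  6.4000e-02]
26.5333 [0.61414498 0.16722371 0.15244788] [ 2.65864530e-01  3.42427167e-01  6.29121405e-02  1.28600506e+00
 -4.80146956e-05  2.65904144e-01]
```

>>> move_arm(
  rows="-0.01 0 0 0;-0.025 0.001 0 0;-0.036 0.001 0 0;-0.036 0.001 0 0;-0.036 0.001 0 0;-0.036 0.001 0 0;-0.036 0 0 0;-0.036 0 0 0;-0.036 0 0 0;-0.036 0 0 0;-0.036 0 0 0;-0.036 0 0 0",
  jaw=1,
)

```text
t: 27.53
eef_pos: [0.6159, -0.2302, 0.1467]
ee_rot: [-2.219, -2.218, 0.003]
ft_force: [0.5, 0.5, -0.3]
width: 0.0853
```

>>> move_arm(
  rows="-0.03 0 0 0;-0.0135 0 0 0;-0.005 0 0 0;0 0 0 5;0 0 0 5;0 0 0 3.5;0 0 0 0;0 0 0 0",
)

```text
t: 28.2
eef_pos: [0.6174, -0.2754, 0.1484]
ee_rot: [-2.463, -1.948, 0.001]
ft_force: [-0.8, -0.5, -0.1]
width: 0.0856
```

```bash
python3 - <<'E'
from h import *
im,d=read_camera('wrist');cv2.imwrite('pics/w4.png',im)
o=get_obs();print(o['t'],o['eef_pos'],o['joints'])
E
```

```text
28.25 [ 0.61751745 -0.27559766  0.14864961] [-4.19873716e-01  4.26611177e-01  1.75510493e-01  1.32091884e+00
  2.32214882e-04 -1.87102759e-01]
```

View pics/w4.png

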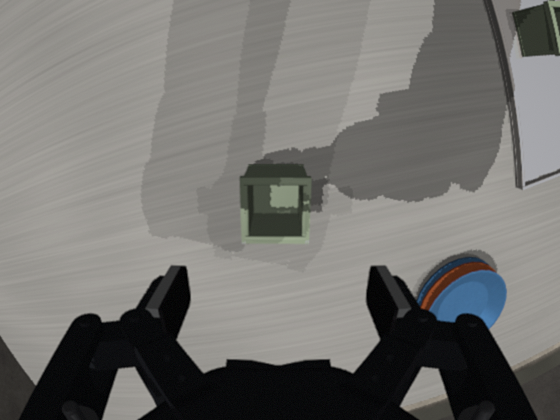

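The square pot sits at (240–310, 175–243), square to the jaws and centred. Descending.

>>> move_arm(
  rows="-0.001 0 0.012 0;0 0 0.02 0;0 0 0.02 0;0 0 0.02 0;0 0 0.02 0;0 0 0.018 0;0 0 0.013 0;0 0 0.008 0;0 0 0.004 0;0 0 0 0;0 0 0 0",
)

```text
t: 29.17
eef_pos: [0.6178, -0.2776, 0.0149]
ee_rot: [2.466, 1.945, 0.001]
ft_force: [0.4, 0.8, -0.2]
width: 0.0852
```

>>> move_arm(
  rows="0 0 0 0;0 0 0 0;0 0 0 0;0 0 0 0;0 0 0 0;0 0 0 0;0 0 0 0;0 0 0 0;0 0 0 0;0 0 0 0",
  jaw=0,
)

```text
t: 30.0
eef_pos: [0.6181, -0.2779, 0.0154]
ee_rot: [2.466, 1.944, 0.001]
ft_force: [0.1, 0.5, 6.1]
width: 0.0494
```

>>> move_arm(
  rows="0 0 -0.004 0;0 0 -0.008 0;0 0 -0.012 0;0 0 -0.016 0;0 0 -0.02 0;0 0 -0.02 0;0 0 -0.02 0;0 0 -0.015 0;0 0 -0.005 0;0 0 0 0;0 0 0 0",
)

```text
t: 30.92
eef_pos: [0.6174, -0.2776, 0.1341]
ee_rot: [-2.467, -1.945, 0.0]
ft_force: [0.0, 1.0, -1.0]
width: 0.0494
```

```bash
python3 - <<'E'
from h import *
o=get_obs();print(o['t'],o['eef_pos'],o['ft_force'],o['width'])
a=read_camera('scene')[0];b=read_camera('side')[0]
f=lambda i,y,x:cv2.resize(i[y:y+200,x:x+200],(400,400),interpolation=2)
cv2.imwrite('pics/g4.png',np.hstack([f(a,140,50),f(b,20,120)]))
E
```

```text
30.9167 [ 0.61737586 -0.27757712  0.13409229] [ 0.010591    1.02984134 -1.0390549 ] 0.04941173705340059
```

View pics/g4.png

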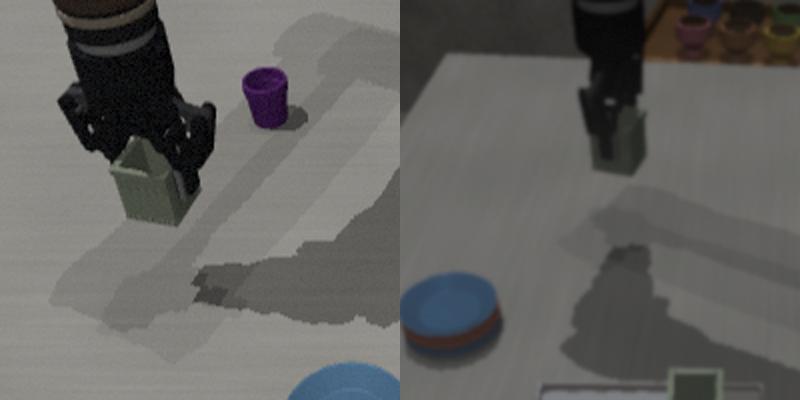

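Held level. I'm turning it square to its tray and moving it over.

>>> move_arm(
  rows="0 0 0 -6;0 0 0 -6;0 0 0 -5.3;0.01 0 0 0;0.02 0.001 0 0;0.03 0.001 0 0;0.034 0.001 0 0;0.034 0.001 0 0;0.034 0.001 0 0;0.034 0 0 0;0.034 0 0 0;0.034 0 0 0",
)

```text
t: 32.02
eef_pos: [0.6038, -0.0116, 0.1334]
ee_rot: [-2.149, -2.29, 0.001]
ft_force: [1.5, -0.0, -0.8]
width: 0.0495
```

>>> move_arm(
  rows="0.03 0 0 0;0.0145 0 0 0;0.008 0 0.008 0;0 0 0.018 0;0 0 0.018 0;0 0 0.018 0;0 0 0.018 0;0 0 0.01 0;0 0 0.005 0;0 0 0 0;0 0 0 0",
)

```text
t: 32.93
eef_pos: [0.6017, 0.0382, 0.0395]
ee_rot: [2.147, 2.293, 0.0]
ft_force: [0.4, 0.6, -0.8]
width: 0.0493
```

>>> move_arm(
  rows="0 0 0.006 0;0 0 0.005 0;0 0 0.003 0;0 0 0.001 0;0 0 0 0;0 0 0 0",
)

```text
t: 33.43
eef_pos: [0.6015, 0.0386, 0.0243]
ee_rot: [-2.146, -2.294, 0.0]
ft_force: [0.3, 0.8, -1.2]
width: 0.0494
```

>>> move_arm(
  rows="0 0 0.002 0;0 0 0.001 0;0 0 0.001 0;0 0 0 0;0 0 0 0",
)

```text
t: 33.85
eef_pos: [0.6014, 0.0385, 0.0202]
ee_rot: [-2.146, -2.294, 0.0]
ft_force: [-0.8, -0.6, -2.3]
width: 0.0497
```

>>> move_arm(
  rows="0 0 0.001 0;0 0 0.001 0;0 0 0 0;0 0 0 0",
)

```text
t: 34.18
eef_pos: [0.6016, 0.0385, 0.0193]
ee_rot: [2.146, 2.293, 0.001]
ft_force: [-2.5, -0.2, 5.6]
width: 0.0497
```

>>> move_arm(
  rows="0 0 0.001 0;0 0 0 0;0 0 0 0",
)

```text
t: 34.43
eef_pos: [0.6017, 0.0385, 0.0193]
ee_rot: [2.146, 2.293, 0.002]
ft_force: [-5.7, 0.4, 12.1]
width: 0.0492
```

>>> move_arm(
  rows="0 0 0 0;0 0 0 0;0 0 0 0;0 0 0 0;0 0 -0.005 0;0 0 -0.012 0;0 0 -0.02 0;0 0 -0.03 0;0 0 -0.03 0;0 0 -0.035 0;0 0 -0.03 0;0 0 -0.02 0",
  jaw=0.8,
)

```text
t: 35.43
eef_pos: [0.6023, 0.0386, 0.2042]
ee_rot: [2.144, 2.291, 0.006]
ft_force: [0.1, 0.0, -0.0]
width: 0.0688
```

>>> move_arm(
  rows="-0.02 0 0 0;-0.03 0 0 0;-0.03 0 0 0;-0.03 0 0 0;-0.03 0 0 0;-0.02 0 0 0;-0.01 0 0 0;0 0 0 0;0 0 0 0;0 0 0 0",
)

```text
t: 36.27
eef_pos: [0.6128, -0.13, 0.1996]
ee_rot: [-2.145, -2.295, -0.001]
ft_force: [0.4, -0.4, 0.1]
width: 0.0686
```

```bash
python3 - <<'E'
from h import *
from meas import rims
for n in('side','scene'):
  im,d,w=cloud(n)
  for a in rims(w,.05,.085): print(n,a[0],*np.round([*a[1][0],a[1][1]*2,*a[2][1],a[2][2],a[3]],3))
  cv2.imwrite(f'pics/f_{n}.png',im)
a=cv2.imread('pics/f_scene.png')[170:320,240:480];cv2.imwrite('pics/f.png',cv2.resize(a,(800,500),interpolation=2))
o=get_obs();print(o['t'],o['eef_pos'],o['qvel'])
E
```

```text
side 170 0.346 -0.237 0.057 0.049 0.052 3.28 0.061
side 489 0.465 0.302 0.053 0.05 0.052 4.27 0.067
side 424 0.504 0.036 0.075 0.053 0.056 2.185 0.067
side 569 0.532 0.16 0.066 0.063 0.063 9.652 0.069
side 492 0.539 0.296 0.053 0.051 0.051 78.767 0.066
side 452 0.602 0.041 0.073 0.053 0.056 3.572 0.067
side 577 0.613 0.169 0.064 0.064 0.061 21.846 0.069
side 504 0.609 0.292 0.053 0.051 0.051 70.283 0.068
scene 113 0.273 0.13 0.098 0.094 0.093 2.436 0.053
scene 58 0.351 -0.224 0.045 0.013 0.045 89.074 0.063
scene 325 0.464 0.299 0.058 0.052 0.053 38.406 0.067
scene 415 0.504 0.034 0.074 0.057 0.053 3.189 0.069
scene 460 0.533 0.157 0.066 0.063 0.062 52.067 0.07
scene 356 0.538 0.295 0.055 0.05 0.052 80.366 0.068
scene 476 0.603 0.039 0.074 0.057 0.053 3.261 0.068
scene 511 0.613 0.168 0.065 0.062 0.06 72.566 0.071
scene 395 0.609 0.29 0.055 0.051 0.054 74.581 0.068
36.3667 [ 0.61279427 -0.12972211  0.1995227 ] [ 0.00014771  0.00091806 -0.0031858  -0.00204958 -0.00137606 -0.00278181]
```

View pics/f.png

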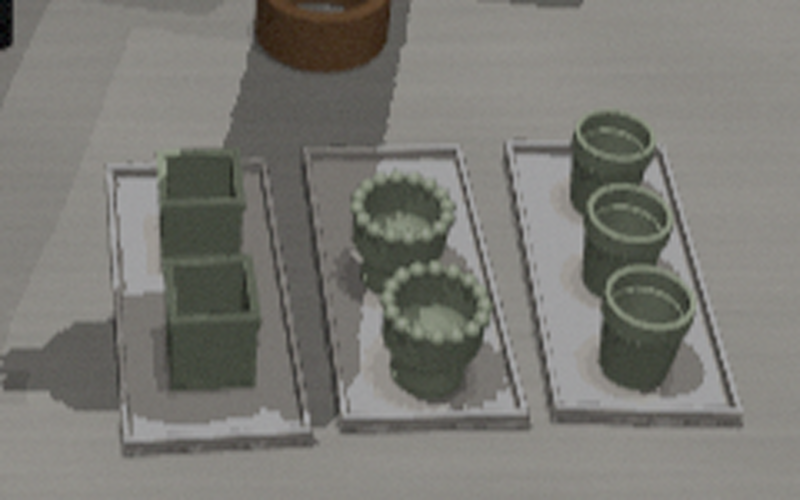

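All four pots stand upright beside their matching samples. The samples haven't moved (within about 1–2 mm) and the arm is clear.

```bash
python3 -c "
from bench import *
print(hand_in())"
```

```text
the job is handed in; nothing more can be done
None
```

All four loose pots are sorted and the job is handed in; no verdict was reported. The two round pots, the square pot and the bowl were each carried level and lowered in 1 mm steps. I released each one at a reading of about 8–12 N on the wrist. It took about 36 s of the 99 s allowed.

**Last checks:**
- **Pots:** both cameras showed every loose pot upright in its matching tray, within about 5 mm of where I aimed.
- **Samples:** they read within about 2 mm of where they started, which is within measurement noise.
- **Arm:** it was at rest, clear of everything, when I handed in.

**One mismatch:** the finger opening read 1–3 mm less than the listed pot widths (for example 49 mm on the 52 mm band). The grips still held and no check failed.

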